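# Register a box lid and point out its foil and die

## Task

Get the next foil-stamping job ready: slide the walnut lid along the bed, without lifting it, until its long edge is flush against the back guide, and leave it there. Then show your workmate what to fit: point at the red foil roll and after that at the round brass die, each time with the fingertips two or three centimetres above the middle of its top, staying there for two seconds. Don't touch or move any of the rolls and dies, leave the jar and loupe where they are, and finish clear of everything.

Things in the scene. Friction and masses are not known exactly. Their poses are not given: they have to be found in the camera images.
- bed: Aluminium stamping bed fixed to the bench, 250 (its x) x 280 (its y) x 20 mm high. Origin: centre of its underside; x points away from the robot to its back guide; yaw within 0.2 rad. The guide is a fixed dark steel bar, 240 mm long in y, 30 wide, 12 above the bed's top, carrying two black knobs (27 mm wide, 36 tall) 95 mm either side of its middle.
- guide_face (a point): Middle of the guide's near face, the one that the lid goes against: 80 mm along +x from the bed's centre, 6 mm above the bed's top. Its axes are the bed's.
- lid_center (a point): Centre (half-way up) of the loose dark walnut lid, a solid slab 90 mm (its x) x 125 mm (its y) x 18 mm thick, 0.1 to 0.2 kg, lying on the bed; z up. It starts 35 to 75 mm short of the guide, turned up to 0.2 rad to the bed. Flush, its centre is 45 mm in front of the guide face and its x is parallel to the bed's.
- red_roll_top (a point): Centre of the top of the bright red foil roll, a loose upright cylinder 60 mm across and 50 mm tall with a cardboard core, on a 3 mm black mat at the left; z up. The four rolls stand in any order.
- blue_roll_top (a point): Centre of the top of the blue foil roll, a loose upright cylinder 60 mm across and 50 mm tall with a cardboard core, on a 3 mm black mat at the left; z up. The four rolls stand in any order.
- green_roll_top (a point): Centre of the top of the green foil roll, a loose upright cylinder 60 mm across and 50 mm tall with a cardboard core, on a 3 mm black mat at the left; z up. The four rolls stand in any order.
- gold_roll_top (a point): Centre of the top of the gold (brass-coloured) foil roll, a loose upright cylinder 60 mm across and 50 mm tall with a cardboard core, on a 3 mm black mat at the left; z up. The four rolls stand in any order.
- round_die_top (a point): Centre of the top of the loose round brass die, 44 mm across, 22 mm tall, on an 8 mm grey board at the right; z up. The three dies lie in any order.
- square_die_top (a point): Centre of the top of the loose square brass die, 40 x 40 mm, 22 mm tall, on an 8 mm grey board at the right; z up. The three dies lie in any order.
- bar_die_top (a point): Centre of the top of the loose narrow bar-shaped brass die, 22 x 55 mm, 22 mm tall, on an 8 mm grey board at the right; z up. The three dies lie in any order.
- jar_mid (a point): Centre of the amber glass jar, 50 mm across and 60 mm tall, loose, standing on the bench at the far left, between bed and rolls; a bystander.
- loupe_mid (a point): Centre of the small black loupe (magnifier), 36 mm across and 34 mm tall, loose, standing on the bench at the far right, between bed and dies; a bystander.
Mind the look-alikes: they are no part of the job. What is meant by the part that bears lid_center is not green, orange or turquoise, and is the smaller of those in its own colour.

How it is judged:
On the way, in this order (a step that is already met when the one before it is completed fails the run):
1. the lid lies flush against the guide (x of lid_center in the frame of bed above 0.0325 m and angle between the x axis of lid_center and the x axis of bed, either way round below 0.035 rad and y of lid_center in the frame of bed between -0.075 and 0.075 m and z of lid_center in the frame of bed below 0.032 m and angle between lid_center's own z axis and vertical below 0.05 rad), for 0.3 s.
2. the fingertips dwell just above the middle of the red foil roll (x of lid_center in the frame of bed above 0.0325 m and angle between the x axis of lid_center and the x axis of bed, either way round below 0.035 rad and y of lid_center in the frame of bed between -0.075 and 0.075 m and horizontal distance between the grasp point and red_roll_top below 0.025 m and z of the grasp point in the frame of red_roll_top between 0.005 and 0.085 m), for 1.5 s.
3. the fingertips dwell just above the middle of the round die (x of lid_center in the frame of bed above 0.0325 m and angle between the x axis of lid_center and the x axis of bed, either way round below 0.035 rad and y of lid_center in the frame of bed between -0.075 and 0.075 m and horizontal distance between the grasp point and round_die_top below 0.022 m and z of the grasp point in the frame of round_die_top between 0.005 and 0.085 m), for 1.5 s.
At the end, for the whole second after the job is handed in: The lid rests flat, flush to the guide (within 2.5 mm, 2 degrees); the red roll, then the round die, were each pointed at for 1.5 s (grasp point within 25 and 22 mm of the axis, under 85 mm above the top); rolls and dies untouched, moved under 4 mm; jar and loupe under 10 mm (all of step 1 and linear speed of lid below 0.01 m/s and distance of each of red_roll_top, blue_roll_top, green_roll_top, gold_roll_top, round_die_top, square_die_top, bar_die_top from where it was at the start of the episode below 0.004 m and distance of each of jar_mid, loupe_mid from where it was at the start of the episode below 0.01 m).
It fails at once if the lid is lifted off the bed or tipped (z of lid_center in the frame of bed above 0.036 m or angle between lid_center's own z axis and vertical above 0.12 rad).
It fails at once if a foil roll or a die is touched (contact force between any of the fingers, the arm and red_roll above 0.3 N or contact force between any of the fingers, the arm and blue_roll above 0.3 N or contact force between any of the fingers, the arm and green_roll above 0.3 N or contact force between any of the fingers, the arm and gold_roll above 0.3 N or contact force between any of the fingers, the arm and round_die above 0.3 N or contact force between any of the fingers, the arm and square_die above 0.3 N or contact force between any of the fingers, the arm and bar_die above 0.3 N).
It fails at once if a foil roll or a die is moved by 4 mm or more (distance of any of red_roll_top, blue_roll_top, green_roll_top, gold_roll_top, round_die_top, square_die_top, bar_die_top from where it was at the start of the episode above 0.004 m).
It fails at once if the jar or the loupe is moved (distance of any of jar_mid, loupe_mid from where it was at the start of the episode above 0.01 m).
It also fails if it takes over 58 s, if anything falls off the work surface, if the arm or the gripper's body presses on something with over 40 N, if the wrist force passes 120 N, or if a joint passes its speed limit or range.

## Robot

A 6-joint arm with a two-finger parallel gripper is mounted at the origin on the work surface. World frame = base frame: x ahead of the robot, y to its left, z up, the work surface at z = 0. Lengths are in m, angles in rad, forces in N, time in s.
With the tool pointing down it reaches from about 0.35 to 0.725 m from the base axis. Payload 6 kg.
Tool frame: the origin (TCP) lies on the centre line of the jaws, within the pads' length; the fingertips stand 14 mm ahead of it and the grasp point (between the pads) lies 5 mm behind it (manip.tip_reach is the distance from the TCP to the fingertips, in m); z points along the fingers, y is the direction in which the jaws open and shut (so a half turn about z gives the same grasp; the last joint's range is limited). The gripper opens to 85 mm and grips with 20 to 120 N. Pads are 22 mm wide; open, the fingers measure 114 mm over their backs; the gripper's body (76 mm by 85 mm) begins 54 mm behind the grasp point. The pads swing forward as they close: fully open they stand 13 mm farther back than shut.
Start: joints at [-0.944, 0.04, 0.085, 0, -1.615, -0.334], TCP at [0.173, -0.574, 0.245] pointing down, gripper open.
Joint ranges: [-2.56, 2.56], [-1.29, 2.01], [-1.08, 1.49], [-3.29, 1.98], [-2.81, -0.18], [-2.99, 2.99]. Speed limits (rad/s): [2.57, 2.57, 3.01, 3.14, 3.14, 3.14].

## Interface

Orientations are given as a unit quaternion [w, x, y, z].
In Python, from bench import manip, cams, order gives the robot as it stands.
- The arm moves only by the tool drive_tool, never from a script. Its argument "rows" is a list of rows, each an object with "travel": the shift along the tool's x, y, z in m, a list of three; "turn": the turn about the tool's z in rad. A call has 1 to 20 rows; each row is the pose to reach, as a shift and turn from the pose commanded when the call began, along the tool's axes at that moment; what a row does not reach only later rows make up. A row lasts 1/12 s, in which the tool goes at most 41.7 mm and 7.16 degrees, less where a joint would pass 70% of its speed; a pose out of reach is approached as far as the arm can. A call with a gripper value outside its range is refused whole. "jaw" is the opening, from 0 (shut) to 1 (fully open), set as the call begins (left out, the last holds). The fingers move at their own pace and stop on an object; "grip_force" is the grip in N (left out, the last holds). Time passes only in rows, so rows that repeat a pose let the fingers close. It gives the time, the measured TCP pose, the force and the opening at its end, in the units of the state.
- manip.observe(): the state, without advancing time (a new reading comes with each control period).
- cams.read_camera(name): name is "scene" or "top" or "wrist"; returns a dict with "img" (384x512x3 uint8, blue, green, red), "depth" (384x512 float32, m along the optical axis (not along the pixel's ray), 0 where there is no reading), "fx", "fy", "cx", "cy" (pixels), "R" (3x3) and "t" (3): a world point X has camera coordinates R X + t; the wrist camera has in their place "hand_eye" (4x4, takes a point from camera to tool coordinates, whose origin is the TCP and whose axes are the flange's). Camera axes: x right, y down, z forward; pixel columns grow to the right and rows downward; lengths in m; the calibration is good to about 2 mm. A picture is of the moment at which its call begins: read the wrist's pose just before it.
- order.close_job(): hands the job in, once; it reports no verdict.
The state is a dict: "clock": time; "joint_positions": joint angles; "dq": joint speeds; "joint_efforts": joint torques, N m; "eef_pos": TCP position; "eef_rot": TCP orientation; "ft_force": force on the tool from outside, world axes, zero at the start; "torque": the same for the moment, N m; "width": finger opening in m.
Only numpy, scipy, OpenCV 4.12 (cv2) and the standard library are available. Lean on these libraries where they do the work, as an engineer would, in place of code of your own. Each camera call takes 0.05 s, during which the arm holds its last target.

## Working session

There is one attempt and no reset: what is moved stays moved. The work goes in short steps, Python scripts to look and compute and a tool call to move; the robot and the scene stay as the last step left them, time stands still between calls to the robot, and variables do not carry over. Pictures are saved under pics/ and viewed, and the job is handed in when it is done.

Besides the shell and the picture viewer there is one more tool, called after "Emit:" by a JSON object that holds its "fn" and its "kwargs". drive_tool: Moves the arm, as the interface text tells. Its arguments: {"type":"object","properties":{"rows":{"type":"array"},"jaw":{"type":"number"},"grip_force":{"type":"number"}},"required":["rows"]}

```bash
mkdir -p pics; ls; python3 - <<'E'
from bench import manip, cams, order
import cv2, numpy as np
s=manip.observe(); print(s); print(manip.tip_reach)
for n in ["scene","top"]:
    c=cams.read_camera(n); cv2.imwrite(f"pics/{n}0.png",c["img"]); np.savez(f"{n}0.npz",**{k:c[k] for k in c})
    print(n,{k:c[k] for k in c if k not in("img","depth")})
E
```

```text
pics
{'clock': 0.0, 'joint_positions': array([-9.44299064e-01,  4.08310985e-02,  8.38146848e-02, -4.73066944e-04,
       -1.61550183e+00, -3.33713853e-01]), 'dq': array([-0.002333  ,  0.00040355,  0.0007    ,  0.00211509, -0.00050841,
       -0.00081024]), 'joint_efforts': array([ 1.44492693e-03, -3.68195307e+01,  3.47420239e+01,  6.93224475e+00,
       -5.38808381e-03, -3.24809385e-06]), 'eef_pos': array([ 0.17317587, -0.5741495 ,  0.2442682 ]), 'eef_rot': array([-1.88061657e-04, -1.45879588e-01,  9.89301950e-01,  8.72765666e-04]), 'ft_force': array([-1.00512694,  0.16813711,  0.5247096 ]), 'torque': array([ 0.00884556,  0.00546698, -0.00425605]), 'width': 0.08536505667310992}
0.014
scene {'fx': 399.066580864161, 'fy': 399.066580864161, 'cx': 258.69221845797574, 'cy': 193.35701106642856, 'R': array([[ 0.19815711,  0.97994757, -0.020893  ],
       [ 0.57195208, -0.13291339, -0.80944725],
       [-0.79599283,  0.14844793, -0.58682078]]), 't': array([-0.12181597, -0.22186424,  1.49028369])}
top {'fx': 353.7916349573878, 'fy': 353.7916349573878, 'cx': 258.33770732846995, 'cy': 188.68354933971287, 'R': array([[-0.0191393 , -0.99961916, -0.01988   ],
       [-0.9859612 ,  0.02216912, -0.16549638],
       [ 0.16587407,  0.01643342, -0.98601001]]), 't': array([0.04048321, 0.49293758, 0.95711345])}
```

View pics/top0.png

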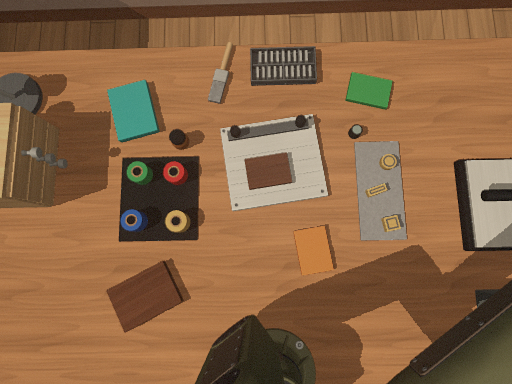

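View pics/scene0.png

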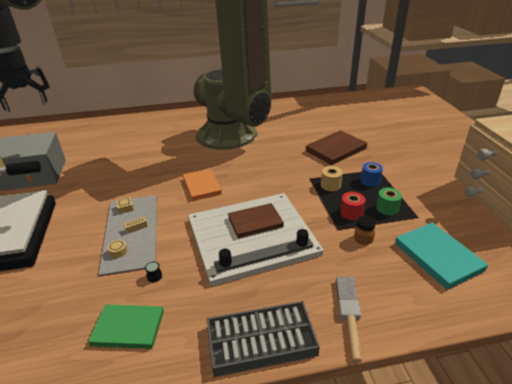

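The top view shows the lid on the bed at about (268,170), with the guide at (268,128) and its knobs at (235,131) and (300,121). The red roll is at (175,173), the round die at (388,161), the jar at (178,138) and the loupe at (355,131). The bigger walnut slab at (145,295) is the look-alike. Next I'll measure these.

```bash
cat > h.py <<'E'
import numpy as np, cv2
def ray(c,uv,z):
    uv=np.atleast_2d(np.asarray(uv,float)); R=c["R"];t=c["t"]
    d=np.c_[(uv[:,0]-c["cx"])/c["fx"],(uv[:,1]-c["cy"])/c["fy"],np.ones(len(uv))]@R
    o=-R.T@t; s=(z-o[2])/d[:,2]; return o+d*s[:,None]
def quad(m):
    cs,_=cv2.findContours(m,cv2.RETR_EXTERNAL,cv2.CHAIN_APPROX_NONE); return max(cs,key=cv2.contourArea)[:,0,:]
def rect(P):
    (cx,cy),(w,h),a=cv2.minAreaRect((P[:,:2]*1000).astype(np.float32)); return cx,cy,w,h,a
def roi(m,b):
    o=np.zeros_like(m); u0,v0,u1,v1=b; o[v0:v1,u0:u1]=m[v0:v1,u0:u1]; return o
E
python3 - <<'E'
from h import *
c=dict(np.load("top0.npz")); im=c["img"]; hsv=cv2.cvtColor(im,cv2.COLOR_BGR2HSV)
for p in [(268,170),(230,180),(268,128),(150,235),(175,163),(388,153),(375,230)]: print(p,hsv[p[1],p[0]],c["depth"][p[1],p[0]])
big=cv2.resize(im[90:250,100:420],None,fx=2.5,fy=2.5,interpolation=cv2.INTER_CUBIC); cv2.imwrite("pics/topz.png",big)
b=(215,100,335,220)
lid=roi(cv2.inRange(hsv,(0,60,20),(20,255,140)),(240,145,300,195))
q=quad(lid); print("lid",len(q),rect(ray(c,q,.038)))
bed=roi(cv2.inRange(hsv,(0,0,150),(180,50,255)),b); bed=cv2.morphologyEx(bed,cv2.MORPH_CLOSE,np.ones((5,5)))
q=quad(bed); h=cv2.convexHull(q)[:,0]; print("bed",rect(ray(c,h,.02))); print(ray(c,cv2.boxPoints(cv2.minAreaRect(h)),.02)); print(cv2.boxPoints(cv2.minAreaRect(h)))
red=roi(cv2.inRange(hsv,(0,170,100),(6,255,255))|cv2.inRange(hsv,(174,170,100),(180,255,255)),(155,150,195,195))
q=quad(red); print("red",cv2.minEnclosingCircle(q), cv2.boundingRect(q))
E
```

```text
(268, 170) [ 12 132 108] 1.0121294
(230, 180) [ 20  38 194] 1.0273379
(268, 128) [ 15  36 100] 1.0378959
(150, 235) [13 94 49] 1.0225822
(175, 163) [  1 187 192] 1.0038993
(388, 153) [ 17  56 147] 1.0442358
(375, 230) [ 17  36 149] 1.006158
lid 142 (545.9015502929688, 2.1421737670898438, 91.35458374023438, 125.29852294921875, 8.003911018371582)
bed (578.3233642578125, -13.252532958984375, 247.82711791992188, 277.7260437011719, 7.832003116607666)
[[ 0.68175515  0.14396368  0.02      ]
 [ 0.72125907 -0.14143488  0.02      ]
 [ 0.47425749 -0.16710789  0.02      ]
 [ 0.43672044  0.10715248  0.02      ]]
[[219.06488  128.41083 ]
 [314.57843  113.329735]
 [327.4865   195.08109 ]
 [231.97296  210.16217 ]]
red ((174.0, 172.5), 11.884963989257812) (163, 161, 22, 24)
```

View pics/topz.png

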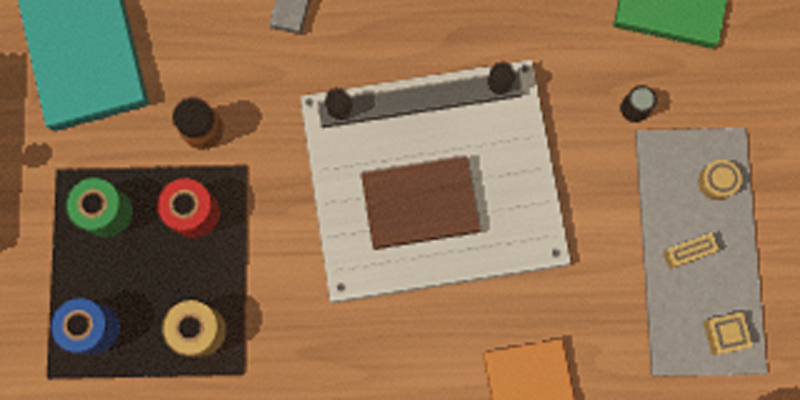

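```bash
python3 - <<'E'
from h import *
T=dict(np.load("top0.npz")); S=dict(np.load("scene0.npz"))
def line(c,m_pts,z):
    P=ray(c,m_pts,z)[:,:2].astype(np.float32); vx,vy,x,y=cv2.fitLine(P,cv2.DIST_HUBER,0,.01,.01).ravel(); return np.degrees(np.arctan2(vy,vx)),(x,y)
im=T["img"]; hsv=cv2.cvtColor(im,cv2.COLOR_BGR2HSV)
# lid sides & bed near edge & guide near face via sub-pixel gradient along columns (top)
g=cv2.GaussianBlur(cv2.cvtColor(im,cv2.COLOR_BGR2GRAY),(0,0),1).astype(float)
gy=cv2.Sobel(g,cv2.CV_64F,0,1); gx=cv2.Sobel(g,cv2.CV_64F,1,0)
def ext(us,f,sign,w=5):
    out=[]
    for u in us:
        v0=int(round(f(u))); seg=sign*gy[v0-w:v0+w+1,u]; k=int(seg.argmax())
        if 0<k<2*w:
            a,b,c_=seg[k-1:k+2]; k=k+.5*(a-c_)/(a-2*b+c_)
        out.append((u,v0-w+k))
    return out
L=lambda p,q:(lambda u:p[1]+(q[1]-p[1])*(u-p[0])/(q[0]-p[0]))
z=lambda x,y:(100+x/2.5,90+y/2.5)
for n,p,q,s,h in [("lid near",z(373,248),z(482,230),1,.038),("lid far",z(363,172),z(467,156),-1,.038),("bed near",z(331,300),z(570,265),-1,.02),("guide near",z(322,127),z(520,97),1,.032)]:
    us=range(int(p[0])+4,int(q[0])-4); a,pt=line(T,ext(us,L(p,q),s),h); print(n,a,pt)
def blob(c,lo,hi,box,z):
    h=cv2.cvtColor(c["img"],cv2.COLOR_BGR2HSV); m=roi(cv2.inRange(h,lo,hi),box); q=quad(m); (u,v),r=cv2.minEnclosingCircle(q); 
    return (u,v,r),ray(c,(u,v),z)[0]
# roll core (dark hole) / die ring: by zoomed pixel positions
print("red hole",ray(T,z(184,205),.053)); print("die",ray(T,z(723,178),.030))
print("others: green",ray(T,z(93,203),.053),"gold",ray(T,z(190,327),.053),"jar",ray(T,z(193,117),.06),"loupe",ray(T,z(643,99),.034))
print("knobs",ray(T,z(341,97),.068),ray(T,z(503,72),.068))
im=S["img"]; cv2.imwrite("pics/sz.png",np.hstack([cv2.resize(im[185:225,320:400],(400,200),interpolation=cv2.INTER_CUBIC),cv2.resize(im[230:270,90:170],(400,200),interpolation=cv2.INTER_CUBIC)]))
E
```

```text
lid near -81.88921 (np.float32(0.49963158), np.float32(0.0024992402))
lid far -81.93068 (np.float32(0.59193945), np.float32(0.007213411))
bed near -82.232506 (np.float32(0.45598143), np.float32(-0.029251397))
guide near -82.10856 (np.float32(0.6563054), np.float32(-0.017353596))
red hole [[0.5449094  0.26853285 0.053     ]]
die [[ 0.56716403 -0.34687075  0.03      ]]
others: green [[0.54965745 0.37218418 0.053     ]] gold [[0.40696679 0.25902659 0.053     ]] jar [[0.64582291 0.25850466 0.06      ]] loupe [[ 0.66272091 -0.26058181  0.034     ]]
knobs [[0.66244727 0.08858076 0.068     ]] [[ 0.68723352 -0.09551101  0.068     ]]
```

View pics/sz.png

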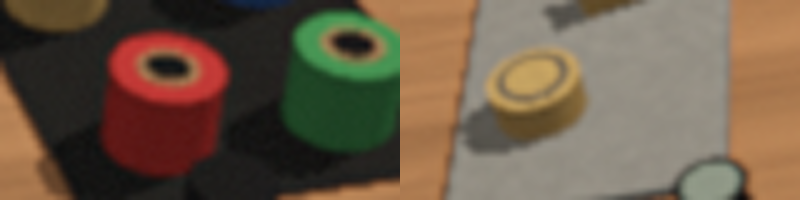

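```bash
cat >> h.py <<'E'
def shift(pos,quat,goal):
    from scipy.spatial.transform import Rotation as Ro
    w,x,y,z=quat; R=Ro.from_quat([x,y,z,w]).as_matrix(); return R.T@(np.asarray(goal)-pos), np.degrees(np.arctan2(R[1,1],R[0,1])), R
E
python3 - <<'E'
from h import *
from bench import manip
S=dict(np.load("scene0.npz"))
print("red",ray(S,(353.6,198.2),.053),"die",ray(S,(116.6,245.6),.03))
s=manip.observe()
n=np.array([np.cos(np.radians(7.95)),np.sin(np.radians(7.95))]);t=np.array([-n[1],n[0]])
lidc=np.array([.5459,.0021]); print(lidc@n,lidc@t)
xy=n*(.495-.011-.014)+t*(lidc@t); print(xy)
print(shift(s["eef_pos"],s["eef_rot"],[*xy,.15]))
E
```

```text
red [[0.54876816 0.27240423 0.053     ]] die [[ 0.57212906 -0.34192227  0.03      ]]
0.540943881859404 -0.07342299829671377
[ 0.47563795 -0.00771217]
(array([-0.45313105,  0.45487577,  0.09503192]), np.float64(106.77622812927333), array([[-9.57439239e-01, -2.88634164e-01, -6.49789974e-04],
       [-2.88634848e-01,  9.57437945e-01,  1.58293982e-03],
       [ 1.65243065e-04,  1.70312073e-03, -9.99998536e-01]]))
```

Emit:
{"fn": "drive_tool", "kwargs": {"rows": [{"travel": [-0.453,0.455,0],"turn": 0.154},{"travel": [-0.453,0.455,0],"turn": 0.154},{"travel": [-0.453,0.455,0],"turn": 0.154},{"travel": [-0.453,0.455,0],"turn": 0.154},{"travel": [-0.453,0.455,0],"turn": 0.154},{"travel": [-0.453,0.455,0],"turn": 0.154},{"travel": [-0.453,0.455,0],"turn": 0.154},{"travel": [-0.453,0.455,0],"turn": 0.154},{"travel": [-0.453,0.455,0],"turn": 0.154},{"travel": [-0.453,0.455,0],"turn": 0.154},{"travel": [-0.453,0.455,0],"turn": 0.154},{"travel": [-0.453,0.455,0],"turn": 0.154},{"travel": [-0.453,0.455,0],"turn": 0.154},{"travel": [-0.453,0.455,0],"turn": 0.154},{"travel": [-0.453,0.455,0],"turn": 0.154},{"travel": [-0.453,0.455,0],"turn": 0.154},{"travel": [-0.453,0.455,0],"turn": 0.154},{"travel": [-0.453,0.455,0],"turn": 0.154},{"travel": [-0.453,0.455,0],"turn": 0.154},{"travel": [-0.453,0.455,0],"turn": 0.154}], "jaw": 0.6}}

```text
clock: 1.77
eef_pos: [0.4753, -0.0088, 0.2454]
eef_rot: [0.0, -0.069, 0.998, 0.0]
ft_force: [0.9, 0.7, -0.3]
width: 0.0514
```

```bash
python3 - <<'E'
from h import *
from bench import manip,cams
s=manip.observe(); c=cams.read_camera("wrist"); print(c["hand_eye"],c["fx"],c["cx"],c["cy"])
cv2.imwrite("pics/w1.png",c["img"]); np.savez("w1.npz",pos=s["eef_pos"],rot=s["eef_rot"],**c)
E
```

```text
[[ 1.06259475e-03 -9.52038399e-01 -3.05976728e-01  7.84764990e-02]
 [ 9.99999203e-01  8.03140477e-04  9.73843111e-04 -9.06314650e-04]
 [-6.81393741e-04 -3.05977519e-01  9.52038494e-01 -1.27842489e-01]
 [ 0.00000000e+00  0.00000000e+00  0.00000000e+00  1.00000000e+00]] 279.3724546594265 251.04162714780716 192.85695479030016
```

View pics/w1.png

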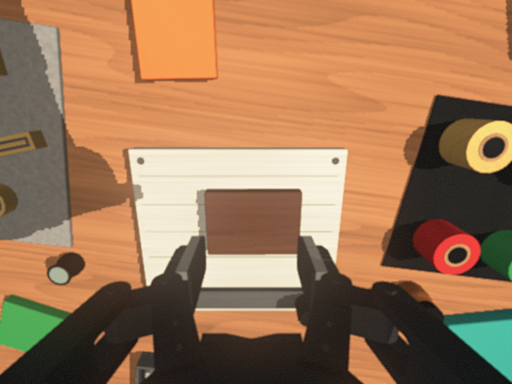

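```bash
python3 - <<'E'
from h import *
d=dict(np.load("w1.npz")); H=d["hand_eye"]
_,_,R=shift(d["pos"],d["rot"],[0,0,0])
M=np.eye(4);M[:3,:3]=R;M[:3,3]=d["pos"]; W=M@H; c=dict(d); c["R"]=W[:3,:3].T; c["t"]=-c["R"]@W[:3,3]
hsv=cv2.cvtColor(c["img"],cv2.COLOR_BGR2HSV)
g=cv2.GaussianBlur(cv2.cvtColor(c["img"],cv2.COLOR_BGR2GRAY),(0,0),1).astype(float); gy=cv2.Sobel(g,cv2.CV_64F,0,1)
def edge(us,v0,s,z,w=6):
    o=[]
    for u in us:
        seg=s*gy[v0-w:v0+w+1,u];k=int(seg.argmax());o.append((u,v0-w+k))
    P=ray(c,o,z)[:,:2].astype(np.float32); vx,vy,x,y=cv2.fitLine(P,cv2.DIST_HUBER,0,.01,.01).ravel(); print(np.degrees(np.arctan2(vy,vx))%180-90,(x,y), x*.9904+y*.1383)
edge(range(212,296),190,-1,.038); edge(range(150,330),149,1,.02); edge(range(215,290),289,-1,.032,4)
dep=d["depth"]
for u,v in [(195,245),(200,240),(190,250),(310,245),(305,240)]:
    z=dep[v,u]; p=H@np.array([(u-d["cx"])/d["fx"]*z,(v-d["cy"])/d["fy"]*z,z,1]); print(u,v,z,p[:3])
print("red",ray(c,(457,252),.053)); 
E
```

```text
8.927376 (np.float32(0.498639), np.float32(-0.0054690726)) 0.49309567
7.947998 (np.float32(0.4564692), np.float32(-0.04131973)) 0.4463726
7.9223785 (np.float32(0.6462175), np.float32(0.02225536)) 0.6430918
195 245 0.1388709 [ 0.01127942 -0.0286075  -0.00354381]
200 240 0.14529002 [ 0.01065167 -0.02728974  0.00299559]
190 250 0.13531747 [ 0.01069063 -0.03031854 -0.00746372]
310 245 0.14040616 [ 0.01059795  0.02888256 -0.00220902]
305 240 0.14469546 [0.01098701 0.02720086 0.00242312]
red [[0.54240991 0.26883702 0.053     ]]
```

```bash
python3 - <<'E'
from h import *
d=dict(np.load("w1.npz")); H=d["hand_eye"]; v,u=np.mgrid[0:384,0:512]; z=d["depth"]
P=np.stack([(u-d["cx"])/d["fx"]*z,(v-d["cy"])/d["fy"]*z,z,np.ones_like(z)],-1)@H.T
m=(z>0)&(z<.17)&(abs(P[...,0])<.02)&(v>225)
for s in(-1,1):
    k=m&(np.sign(P[...,1])==s); print(np.percentile(P[k][:,2],[90,97,99,100]), np.percentile(abs(P[k][:,1]),[0,1]), P[k][:,0].max(), P[k][:,0].min())
E
```

```text
[-0.03208594 -0.00708641  0.002529    0.01284307] [6.17249002e-06 1.08188783e-03] 0.01999764767458033 -0.013115217662154607
[-0.03208717 -0.00716248  0.00230124  0.01186298] [2.02695515e-06 1.02963053e-03] 0.01999801003981975 -0.012859123562850822
```

Emit:
{"fn": "drive_tool", "kwargs": {"rows": [{"travel": [0,0,0.04]},{"travel": [0,0,0.08]},{"travel": [0,0,0.12]},{"travel": [0,0,0.15]},{"travel": [0,0,0.18]},{"travel": [0,0,0.195]},{"travel": [0,0,0.203]},{"travel": [0,0,0.207]},{"travel": [0,0,0.207]},{"travel": [0,0,0.207]}]}}

```text
validation failed for argument at $.ro...
```

```bash
python3 - <<'E'
from h import *
from bench import manip,cams
s=manip.observe(); print(s["eef_pos"],s["ft_force"]); c=cams.read_camera("wrist"); 
cv2.imwrite("pics/w2.png",c["img"])
c=cams.read_camera("scene"); cv2.imwrite("pics/s2.png",cv2.resize(c["img"][130:290,170:340],None,fx=3.5,fy=3.5,interpolation=cv2.INTER_CUBIC))
E
```

```text
[ 0.47531131 -0.00892533  0.24556991] [-0.13923348 -0.9422097   0.52181338]
```

View pics/w2.png

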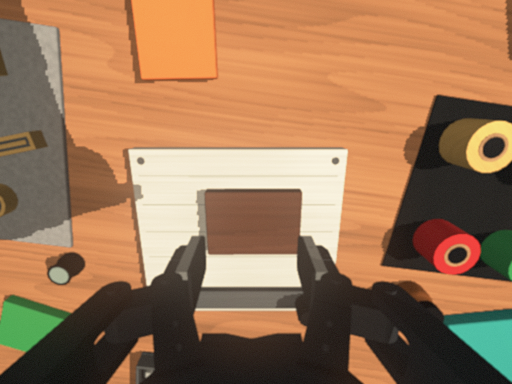

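View pics/s2.png

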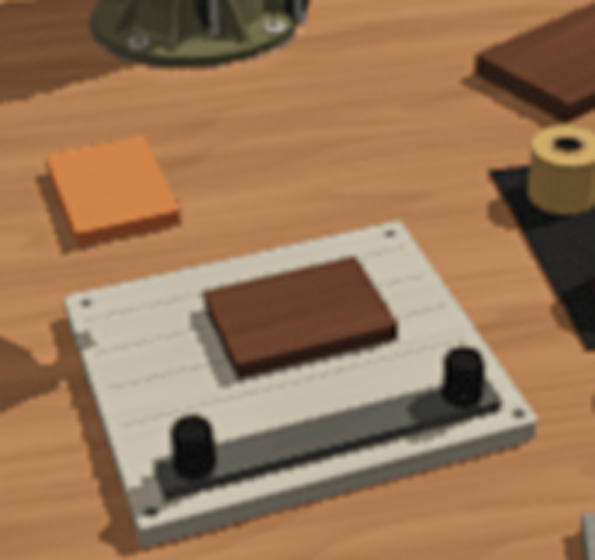

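The call was refused because the rows had no "turn", so the arm has not moved. I'll send it again with "turn" set. The wrist picture still shows the lid between the fingers, with its near edge at row 190.

Emit:
{"fn": "drive_tool", "kwargs": {"rows": [{"travel": [0,0,0.04],"turn": 0},{"travel": [0,0,0.08],"turn": 0},{"travel": [0,0,0.12],"turn": 0},{"travel": [0,0,0.15],"turn": 0},{"travel": [0,0,0.18],"turn": 0},{"travel": [0,0,0.195],"turn": 0},{"travel": [0,0,0.203],"turn": 0},{"travel": [0,0,0.207],"turn": 0},{"travel": [0,0,0.207],"turn": 0},{"travel": [0,0,0.207],"turn": 0}]}}

```text
clock: 2.75
eef_pos: [0.4764, -0.008, 0.0397]
eef_rot: [0.001, -0.069, 0.998, 0.0]
ft_force: [-0.2, 0.1, 0.1]
width: 0.0513
```

```bash
python3 - <<'E'
from h import *
from bench import manip,cams
s=manip.observe(); print(s["eef_pos"],s["ft_force"]); c=cams.read_camera("wrist"); 
cv2.imwrite("pics/w3.png",c["img"])
c=cams.read_camera("scene"); cv2.imwrite("pics/s3.png",cv2.resize(c["img"][130:290,170:340],None,fx=3.5,fy=3.5,interpolation=cv2.INTER_CUBIC))
E
```

```text
[ 0.47639155 -0.00803639  0.0397269 ] [-0.17480002  0.10656388  0.14015536]
```

View pics/w3.png

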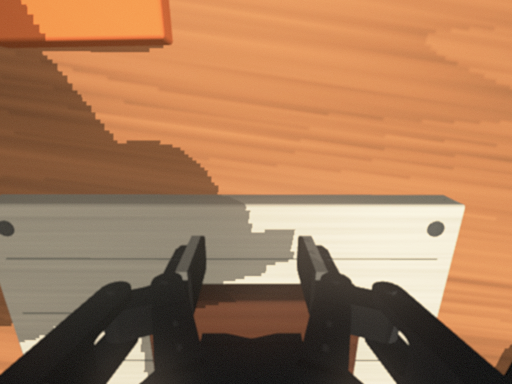

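View pics/s3.png

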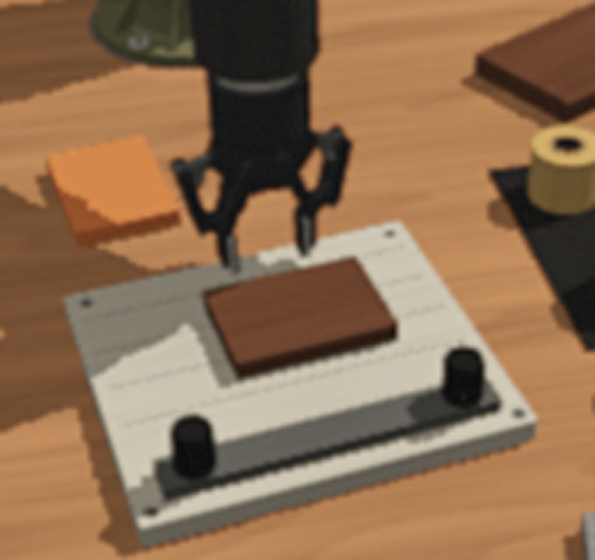

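The fingertips stand just in front of the lid, within its width. I'll go down a little and watch the force.

Emit:
{"fn": "drive_tool", "kwargs": {"rows": [{"travel": [0,0,0.001],"turn": 0},{"travel": [0,0,0.002],"turn": 0},{"travel": [0,0,0.003],"turn": 0},{"travel": [0,0,0.004],"turn": 0},{"travel": [0,0,0.004],"turn": 0},{"travel": [0,0,0.004],"turn": 0}]}}

```text
clock: 3.35
eef_pos: [0.4755, -0.0081, 0.0342]
eef_rot: [-0.0, -0.069, 0.998, -0.0]
ft_force: [0.7, -0.6, -0.5]
width: 0.0512
```

Emit:
{"fn": "drive_tool", "kwargs": {"rows": [{"travel": [0,0,0.001],"turn": 0},{"travel": [0,0,0.002],"turn": 0},{"travel": [0,0,0.003],"turn": 0},{"travel": [0,0,0.003],"turn": 0},{"travel": [0,0,0.003],"turn": 0}]}}

```text
clock: 3.77
eef_pos: [0.4755, -0.0081, 0.0312]
eef_rot: [-0.0, -0.069, 0.998, -0.0]
ft_force: [-0.2, -0.2, -0.4]
width: 0.0511
```

Emit:
{"fn": "drive_tool", "kwargs": {"rows": [{"travel": [-0.005,0,0],"turn": 0},{"travel": [-0.009,0,0],"turn": 0},{"travel": [-0.012,0,0],"turn": 0},{"travel": [-0.015,0,0],"turn": 0},{"travel": [-0.018,0,0],"turn": 0},{"travel": [-0.021,0,0],"turn": 0},{"travel": [-0.024,0,0],"turn": 0},{"travel": [-0.027,0,0],"turn": 0},{"travel": [-0.03,0,0],"turn": 0},{"travel": [-0.033,0,0],"turn": 0},{"travel": [-0.036,0,0],"turn": 0},{"travel": [-0.039,0,0],"turn": 0},{"travel": [-0.042,0,0],"turn": 0},{"travel": [-0.045,0,0],"turn": 0},{"travel": [-0.048,0,0],"turn": 0},{"travel": [-0.051,0,0],"turn": 0},{"travel": [-0.054,0,0],"turn": 0},{"travel": [-0.057,0,0],"turn": 0},{"travel": [-0.06,0,0],"turn": 0},{"travel": [-0.06,0,0],"turn": 0}]}}

```text
clock: 5.43
eef_pos: [0.5355, 0.0003, 0.0313]
eef_rot: [0.0, -0.069, 0.998, 0.0]
ft_force: [-0.4, 0.2, 0.0]
width: 0.0512
```

```bash
python3 - <<'E'
from h import *
from bench import manip,cams
s=manip.observe(); print(s["eef_pos"],s["ft_force"])
for n,b in [("top",(100,210,120,340))]:
    c=cams.read_camera(n); cv2.imwrite("pics/t4.png",cv2.resize(c["img"][90:230,200:350],None,fx=4,fy=4,interpolation=cv2.INTER_CUBIC))
c=cams.read_camera("scene"); cv2.imwrite("pics/s4.png",cv2.resize(c["img"][130:290,170:340],None,fx=3.5,fy=3.5,interpolation=cv2.INTER_CUBIC))
E
```

```text
[5.35525754e-01 3.46173152e-04 3.13350347e-02] [-0.37712899  0.20299505  0.04547262]
```

View pics/t4.png

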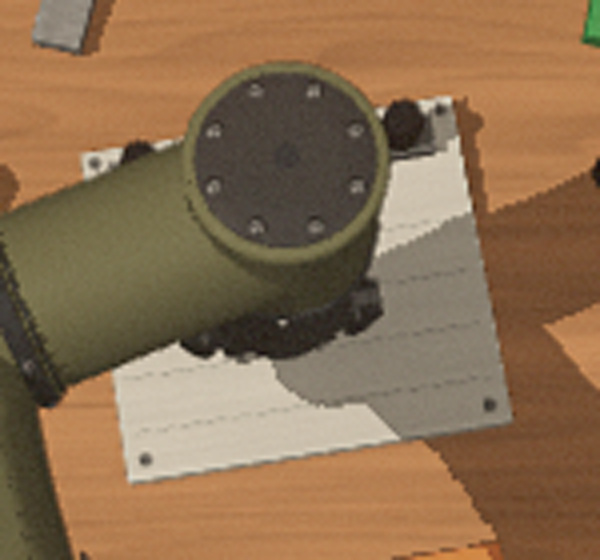

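View pics/s4.png

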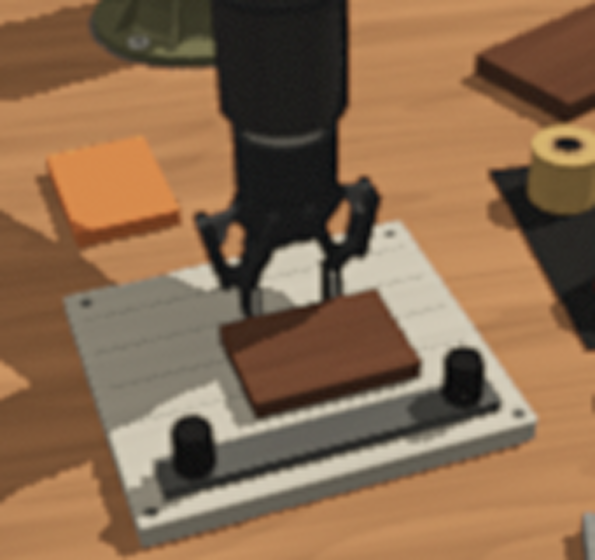

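The lid is sliding along, with a gap of about 1 cm left to the guide. I'll continue slowly.

Emit:
{"fn": "drive_tool", "kwargs": {"rows": [{"travel": [-0.002,0,0],"turn": 0},{"travel": [-0.004,0,0],"turn": 0},{"travel": [-0.006,0,0],"turn": 0},{"travel": [-0.007,0,0],"turn": 0},{"travel": [-0.008,0,0],"turn": 0},{"travel": [-0.009,0,0],"turn": 0},{"travel": [-0.01,0,0],"turn": 0},{"travel": [-0.01,0,0],"turn": 0}]}}

```text
clock: 6.2
eef_pos: [0.5451, 0.0017, 0.0313]
eef_rot: [0.0, -0.069, 0.998, 0.0]
ft_force: [0.7, -0.3, 0.2]
width: 0.051
```

```bash
python3 - <<'E'
from h import *
from bench import manip,cams
c=cams.read_camera("scene"); cv2.imwrite("pics/s5.png",cv2.resize(c["img"][200:280,200:320],None,fx=6,fy=6,interpolation=cv2.INTER_CUBIC))
E
```

```text
(no output)
```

View pics/s5.png

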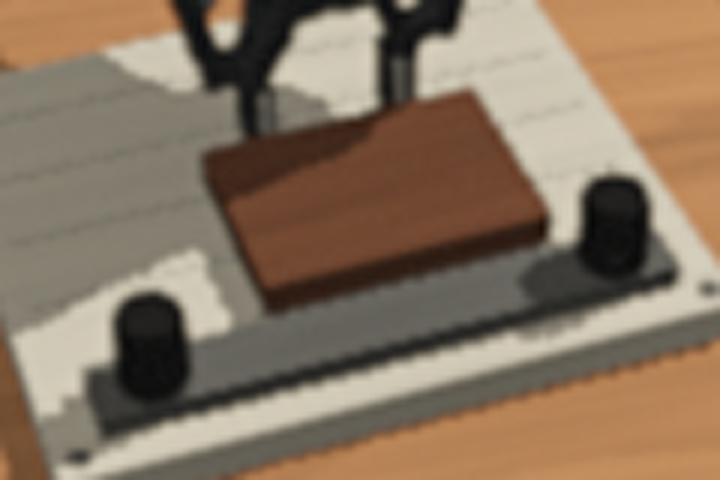

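Emit:
{"fn": "drive_tool", "kwargs": {"rows": [{"travel": [-0.001,0,0],"turn": 0},{"travel": [-0.002,0,0],"turn": 0},{"travel": [-0.003,0,0],"turn": 0},{"travel": [-0.004,0,0],"turn": 0},{"travel": [-0.004,0,0],"turn": 0}]}}

```text
clock: 6.67
eef_pos: [0.5491, 0.0023, 0.0313]
eef_rot: [0.0, -0.069, 0.998, 0.0]
ft_force: [-1.2, -0.4, 0.4]
width: 0.0512
```

Emit:
{"fn": "drive_tool", "kwargs": {"rows": [{"travel": [-0.001,0,0],"turn": 0},{"travel": [-0.002,0,0],"turn": 0},{"travel": [-0.002,0,0],"turn": 0},{"travel": [-0.002,0,0],"turn": 0}]}}

```text
clock: 7.0
eef_pos: [0.551, 0.0025, 0.0313]
eef_rot: [0.0, -0.069, 0.998, 0.0]
ft_force: [0.2, 0.1, 0.1]
width: 0.0514
```

```bash
python3 - <<'E'
from h import *
from bench import manip,cams
c=cams.read_camera("scene"); cv2.imwrite("pics/s6.png",cv2.resize(c["img"][200:280,200:320],None,fx=6,fy=6,interpolation=cv2.INTER_CUBIC))
E
```

```text
(no output)
```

View pics/s6.png

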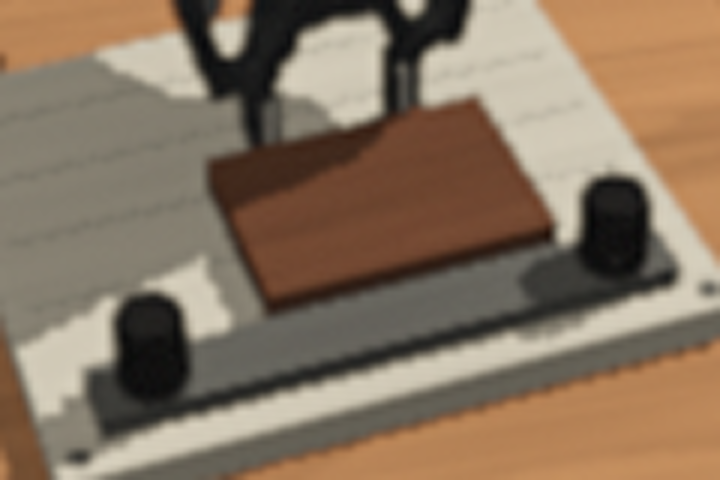

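Emit:
{"fn": "drive_tool", "kwargs": {"rows": [{"travel": [-0.001,0,0],"turn": 0},{"travel": [-0.001,0,0],"turn": 0},{"travel": [-0.001,0,0],"turn": 0}]}}

```text
clock: 7.3
eef_pos: [0.5519, 0.0026, 0.0313]
eef_rot: [0.0, -0.069, 0.998, 0.0]
ft_force: [-0.4, 0.6, 0.5]
width: 0.051
```

Emit:
{"fn": "drive_tool", "kwargs": {"rows": [{"travel": [-0.001,0,0],"turn": 0},{"travel": [-0.001,0,0],"turn": 0},{"travel": [-0.001,0,0],"turn": 0}]}}

```text
clock: 7.55
eef_pos: [0.5529, 0.0028, 0.0313]
eef_rot: [0.0, -0.069, 0.998, 0.0]
ft_force: [-0.9, 0.9, -0.4]
width: 0.0512
```

Emit:
{"fn": "drive_tool", "kwargs": {"rows": [{"travel": [-0.001,0,0],"turn": 0},{"travel": [-0.001,0,0],"turn": 0},{"travel": [-0.001,0,0],"turn": 0}]}}

```text
clock: 7.8
eef_pos: [0.5539, 0.0029, 0.0313]
eef_rot: [0.0, -0.069, 0.998, 0.0]
ft_force: [-0.7, -0.0, -0.4]
width: 0.0515
```

```bash
python3 - <<'E'
from h import *
from bench import manip,cams
c=cams.read_camera("scene"); cv2.imwrite("pics/s7.png",cv2.resize(c["img"][200:280,200:320],None,fx=6,fy=6,interpolation=cv2.INTER_CUBIC))
c=cams.read_camera("wrist"); cv2.imwrite("pics/w7.png",c["img"])
E
```

```text
(no output)
```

View pics/s7.png

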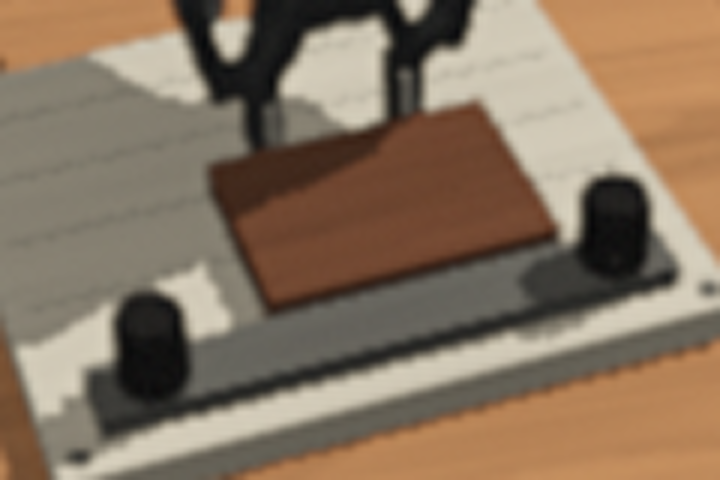

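View pics/w7.png

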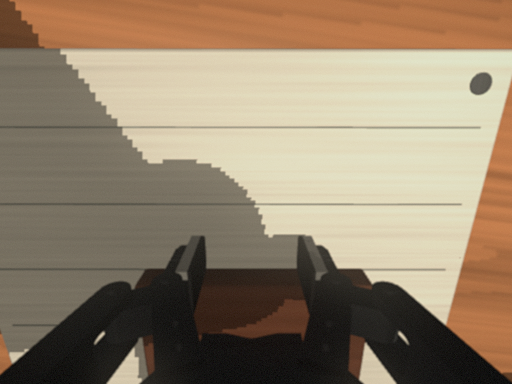

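Emit:
{"fn": "drive_tool", "kwargs": {"rows": [{"travel": [-0.001,0,0],"turn": 0},{"travel": [-0.001,0,0],"turn": 0},{"travel": [-0.001,0,0],"turn": 0}]}}

```text
clock: 8.15
eef_pos: [0.5549, 0.0031, 0.0313]
eef_rot: [-0.0, -0.069, 0.998, 0.0]
ft_force: [-0.8, -1.0, -0.4]
width: 0.0514
```

Emit:
{"fn": "drive_tool", "kwargs": {"rows": [{"travel": [-0.001,0,0],"turn": 0},{"travel": [-0.001,0,0],"turn": 0},{"travel": [-0.001,0,0],"turn": 0}]}}

```text
clock: 8.4
eef_pos: [0.5556, 0.0031, 0.0312]
eef_rot: [-0.0, -0.069, 0.998, 0.0]
ft_force: [-2.6, -0.9, 1.3]
width: 0.0511
```

Contact is starting: −2.6 N along the push. One more millimetre should square it up.

Emit:
{"fn": "drive_tool", "kwargs": {"rows": [{"travel": [-0.001,0,0],"turn": 0},{"travel": [-0.001,0,0],"turn": 0},{"travel": [-0.001,0,0],"turn": 0},{"travel": [-0.001,0,0],"turn": 0}]}}

```text
clock: 8.73
eef_pos: [0.5556, 0.0031, 0.0312]
eef_rot: [-0.002, -0.069, 0.998, -0.0]
ft_force: [-7.8, 0.6, 5.0]
width: 0.0513
```

Emit:
{"fn": "drive_tool", "kwargs": {"rows": [{"travel": [-0.001,0,0],"turn": 0},{"travel": [-0.001,0,0],"turn": 0},{"travel": [-0.001,0,0],"turn": 0},{"travel": [-0.001,0,0],"turn": 0}]}}

```text
clock: 9.07
eef_pos: [0.5557, 0.0031, 0.0312]
eef_rot: [-0.003, -0.069, 0.998, -0.0]
ft_force: [-12.5, 0.8, 7.8]
width: 0.0515
```

```bash
python3 - <<'E'
from h import *
from bench import manip,cams
s=manip.observe(); print(s["torque"],s["ft_force"])
c=cams.read_camera("scene"); cv2.imwrite("pics/s8.png",cv2.resize(c["img"][200:280,200:320],None,fx=6,fy=6,interpolation=cv2.INTER_CUBIC))
E
```

```text
[ 0.32499621  4.14016621 -0.0382489 ] [-12.47725821   0.83633448   7.78375014]
```

View pics/s8.png

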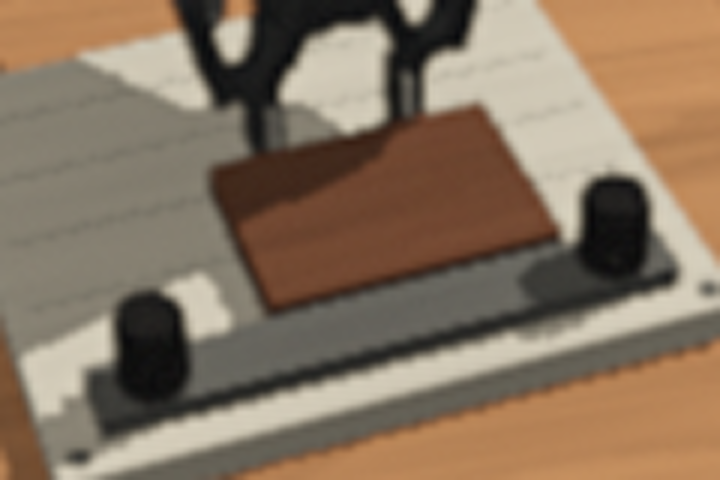

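The tool stopped hard with the lid seated. I'll back off horizontally, then lift.

Emit:
{"fn": "drive_tool", "kwargs": {"rows": [{"travel": [0.001,0,0],"turn": 0},{"travel": [0.002,0,0],"turn": 0},{"travel": [0.004,0,0],"turn": 0},{"travel": [0.008,0,0],"turn": 0},{"travel": [0.014,0,0],"turn": 0},{"travel": [0.02,0,0],"turn": 0},{"travel": [0.02,0,0],"turn": 0},{"travel": [0.02,0,-0.01],"turn": 0},{"travel": [0.02,0,-0.04],"turn": 0},{"travel": [0.02,0,-0.08],"turn": 0},{"travel": [0.02,0,-0.12],"turn": 0},{"travel": [0.02,0,-0.16],"turn": 0},{"travel": [0.02,0,-0.2],"turn": 0},{"travel": [0.02,0,-0.2],"turn": 0},{"travel": [0.02,0,-0.2],"turn": 0}]}}

```text
clock: 10.37
eef_pos: [0.5392, 0.0008, 0.2355]
eef_rot: [0.003, -0.069, 0.998, 0.001]
ft_force: [-1.0, 0.2, -0.4]
width: 0.051
```

```bash
python3 - <<'E'
from h import *
from bench import manip,cams
s=manip.observe(); print(s["eef_pos"],s["ft_force"])
d=cams.read_camera("wrist"); cv2.imwrite("pics/w9.png",d["img"]); H=d["hand_eye"]
_,_,R=shift(s["eef_pos"],s["eef_rot"],[0,0,0]); M=np.eye(4);M[:3,:3]=R;M[:3,3]=s["eef_pos"]; W=M@H
c=dict(d); c["R"]=W[:3,:3].T; c["t"]=-c["R"]@W[:3,3]; np.savez("w9.npz",**c)
S=cams.read_camera("scene"); cv2.imwrite("pics/s9.png",cv2.resize(S["img"][190:280,180:330],None,fx=5,fy=5,interpolation=cv2.INTER_CUBIC)); np.savez("s9.npz",**S)
E
```

```text
[0.53918905 0.00083384 0.23552106] [-0.99609636  0.22743971 -0.3510301 ]
```

View pics/w9.png

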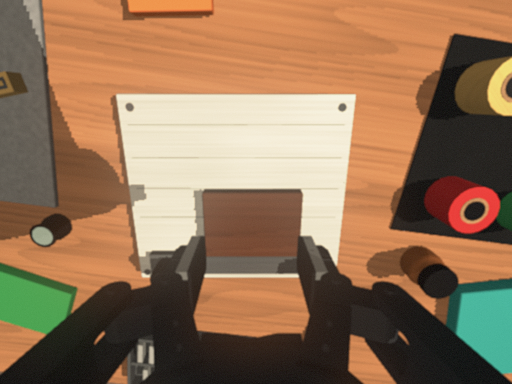

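View pics/s9.png

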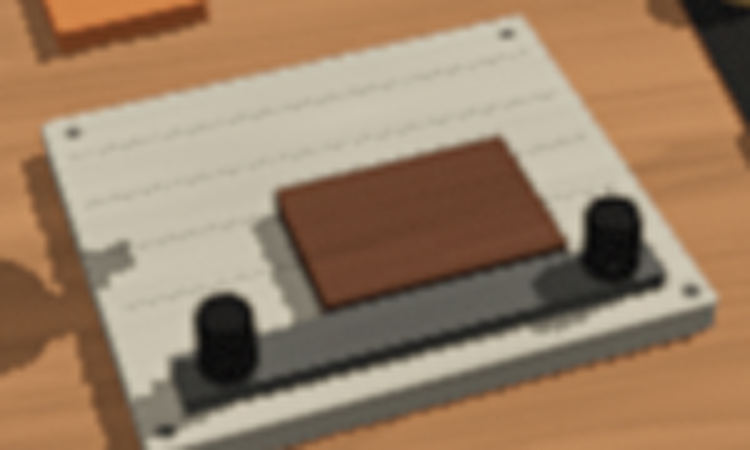

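```bash
python3 - <<'E'
from h import *
c=dict(np.load("w9.npz"))
g=cv2.GaussianBlur(cv2.cvtColor(c["img"],cv2.COLOR_BGR2GRAY),(0,0),1).astype(float); gy=cv2.Sobel(g,cv2.CV_64F,0,1)
def edge(us,v0,s,z,w=6):
    o=[]
    for u in us:
        seg=s*gy[v0-w:v0+w+1,u];k=int(seg.argmax())
        if 0<k<2*w: a,b,d=seg[k-1:k+2]; k=k+.5*(a-d)/(a-2*b+d)
        o.append((u,v0-w+k))
    P=ray(c,o,z)[:,:2].astype(np.float32); vx,vy,x,y=cv2.fitLine(P,cv2.DIST_HUBER,0,.01,.01).ravel(); return np.degrees(np.arctan2(vy,vx))%180-90,np.array([x,y])
a,p=edge(range(212,296),190,-1,.038); b,q=edge(range(150,330),95,1,.02)
n=np.array([np.cos(np.radians(b)),np.sin(np.radians(b))]); print(a,b,(p-q)@n)
print("red",ray(c,(475,209),.053))
E
```

```text
8.126198 7.9579315 0.10894501
red [[0.54459875 0.27066996 0.053     ]]
```

```bash
python3 - <<'E'
from h import *
c=dict(np.load("w9.npz"))
g=cv2.GaussianBlur(cv2.cvtColor(c["img"],cv2.COLOR_BGR2GRAY),(0,0),.7).astype(float)
print(g[183:200,[220,250,280]].T.round().astype(int)); print(g[250:282,[225,250,275]].T.round().astype(int))
gy=cv2.Sobel(g,cv2.CV_64F,0,1)
def edge(us,v0,s,z,w=6):
    o=[]
    for u in us:
        seg=s*gy[v0-w:v0+w+1,u];k=int(seg.argmax())
        if 0<k<2*w: a,b,d=seg[k-1:k+2]; k=k+.5*(a-d)/(a-2*b+d)
        o.append((u,v0-w+k))
    P=ray(c,o,z)[:,:2].astype(np.float32); vx,vy,x,y=cv2.fitLine(P,cv2.DIST_HUBER,0,.01,.01).ravel(); return np.degrees(np.arctan2(vy,vx))%180-90,np.array([x,y]),np.mean(o,0)
b,q,_=edge(range(150,330),95,1,.02); n=np.array([np.cos(np.radians(b)),np.sin(np.radians(b))])
for v,s,z in [(190,-1,.02),(195,1,.038),(258,1,.038),(258,1,.032),(274,1,.02)]:
    a,p,m=edge(range(216,288),v,s,z,4); print(v,z,m,a,(p-q)@n)
E
```

```text
[[231 230 230 231 224 188 132  91  82  88  96 102 104 105 104 103 101]
 [232 231 233 234 226 190 131  89  79  83  91  98 101 102 100  99  98]
 [230 230 231 233 224 184 125  87  80  85  93  99 102 102 100  99  98]]
[[ 89  89  88  86  86  87  90  96 101 103 104 103 103 102 101 101 101 100
  101 102 102 102 113 149 196 221 218 189 156 143 144 148]
 [ 87  88  86  85  84  86  90  96 101 102 102 101 100 100 101 102 102 101
  101 102 103 102 111 146 192 217 214 186 155 144 143 143]
 [ 90  88  86  85  86  88  92  97 102 104 105 104 103 103 105 105 104 103
  104 104 104 101 109 145 193 219 217 189 157 143 141 142]]
190 0.02 [251.5        188.58588214] 8.058891 0.114657134
195 0.038 [251.5        192.58686699] 7.930237 0.11414688
258 0.038 [251.5        256.46543377] 8.398598 0.20309284
258 0.032 [251.5        256.46543377] 8.398628 0.20670372
274 0.02 [251.5        273.24811931] 7.9766006 0.24117358
```

```bash
python3 - <<'E'
from h import *
c=dict(np.load("w9.npz")); cv2.imwrite("pics/w9z.png",cv2.resize(c["img"][180:290,190:315],None,fx=5,fy=5,interpolation=cv2.INTER_NEAREST))
E
```

```text
(no output)
```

View pics/w9z.png

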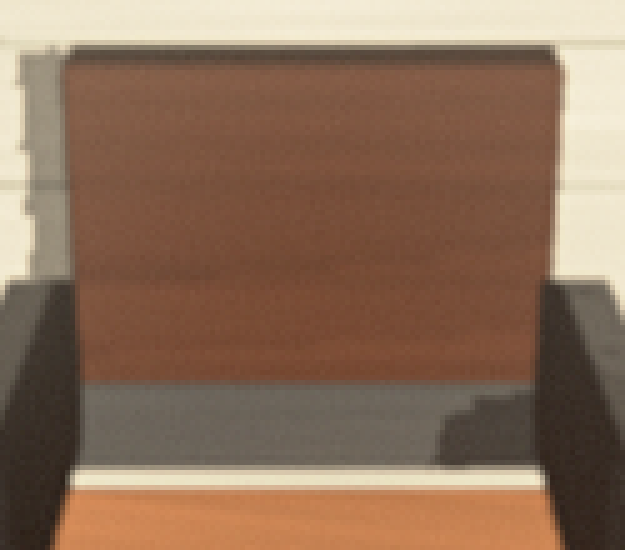

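The lid is flush. Its near edge is 114.1–114.7 mm from the bed's edge (nominal 115), the angle is within 0.2°, and the push ended on a hard stop. Next I'll point at the red roll.

```bash
python3 - <<'E'
from h import *
from bench import manip
s=manip.observe(); print(shift(s["eef_pos"],s["eef_rot"],[.546,.2705,.2355])[0],s["joint_positions"])
E
```

```text
[-0.04541479  0.26599929 -0.00412908] [ 3.75069894e-01 -1.26693123e-01 -1.02134534e-01 -5.92911093e-04
 -1.59530566e+00 -1.80706574e+00]
```

Emit:
{"fn": "drive_tool", "kwargs": {"rows": [{"travel": [-0.007,0.04,0],"turn": 0},{"travel": [-0.014,0.08,0],"turn": 0},{"travel": [-0.02,0.12,0],"turn": 0},{"travel": [-0.027,0.16,0],"turn": 0},{"travel": [-0.034,0.2,0],"turn": 0},{"travel": [-0.041,0.24,0],"turn": 0},{"travel": [-0.045,0.266,0],"turn": 0},{"travel": [-0.045,0.266,0],"turn": 0},{"travel": [-0.045,0.266,0],"turn": 0},{"travel": [-0.045,0.266,0],"turn": 0}], "jaw": 0}}

```text
clock: 11.3
eef_pos: [0.5455, 0.27, 0.2301]
eef_rot: [-0.001, -0.069, 0.998, -0.001]
ft_force: [0.1, -0.4, -0.1]
width: -0.0
```

```bash
cat > look.py <<'E'
from h import *
from bench import manip,cams
import sys
s=manip.observe(); print(s["eef_pos"],s["eef_rot"],s["ft_force"],s["width"])
d=cams.read_camera("wrist"); cv2.imwrite(f"pics/w{sys.argv[1]}.png",d["img"]); H=d["hand_eye"]
_,_,R=shift(s["eef_pos"],s["eef_rot"],[0,0,0]); M=np.eye(4);M[:3,:3]=R;M[:3,3]=s["eef_pos"]; W=M@H
c=dict(d); c["R"]=W[:3,:3].T; c["t"]=-c["R"]@W[:3,3]; np.savez(f"w{sys.argv[1]}.npz",pos=s["eef_pos"],rot=s["eef_rot"],**c)
S=cams.read_camera("scene"); cv2.imwrite(f"pics/s{sys.argv[1]}.png",S["img"])
E
python3 look.py 10
```

```text
[0.54547074 0.2699586  0.23008735] [-8.58486798e-04 -6.94584661e-02  9.97584202e-01 -7.38082161e-04] [ 0.14326224 -0.35449209 -0.06246588] -3.040134728677171e-05
```

View pics/w10.png

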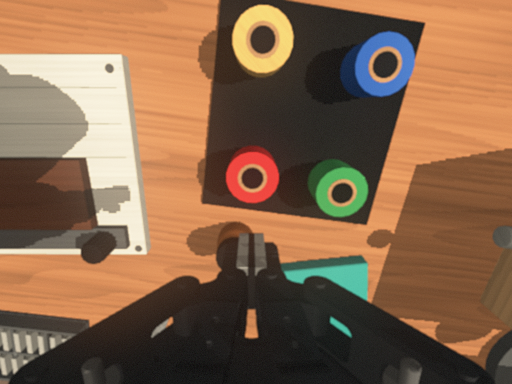

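View pics/s10.png

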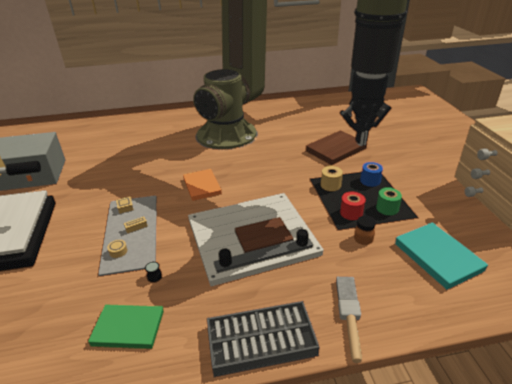

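The wrist picture shows the red core at (253,179), centred left-right on the fingers. I'll check its position.

```bash
python3 - <<'E'
from h import *
c=dict(np.load("w10.npz")); p=ray(c,(253,179),.053)[0]; print(p, shift(c["pos"],c["rot"],[p[0],p[1],.092])[0])
E
```

```text
[0.54803139 0.27168942 0.053     ] [-0.00302647  0.00154613  0.13808012]
```

Emit:
{"fn": "drive_tool", "kwargs": {"rows": [{"travel": [-0.002,0.001,0.03],"turn": 0},{"travel": [-0.002,0.001,0.06],"turn": 0},{"travel": [-0.002,0.001,0.09],"turn": 0},{"travel": [-0.002,0.001,0.11],"turn": 0},{"travel": [-0.002,0.001,0.125],"turn": 0},{"travel": [-0.002,0.001,0.133],"turn": 0},{"travel": [-0.002,0.001,0.136],"turn": 0},{"travel": [-0.002,0.001,0.136],"turn": 0},{"travel": [-0.002,0.001,0.136],"turn": 0}]}}

```text
clock: 12.15
eef_pos: [0.5482, 0.2716, 0.0968]
eef_rot: [0.001, -0.069, 0.998, 0.0]
ft_force: [-0.0, 0.4, 1.2]
width: 0.0002
```

```bash
python3 look.py 11; python3 -c "
import cv2;a=cv2.imread('pics/s11.png');cv2.imwrite('pics/s11z.png',cv2.resize(a[120:250,290:430],None,fx=4,fy=4))"
```

```text
[0.54821    0.27157894 0.09677333] [ 8.55898341e-04 -6.91781542e-02  9.97603847e-01  4.64291799e-04] [-0.00535863  0.39908736  1.18496204] 0.00020718117093459734
```

View pics/s11z.png

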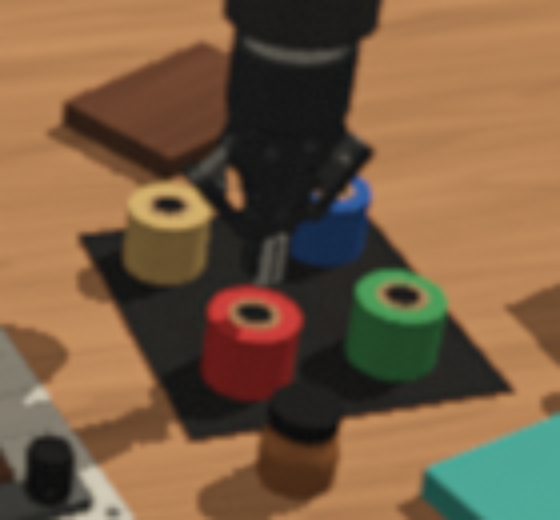

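View pics/w11.png

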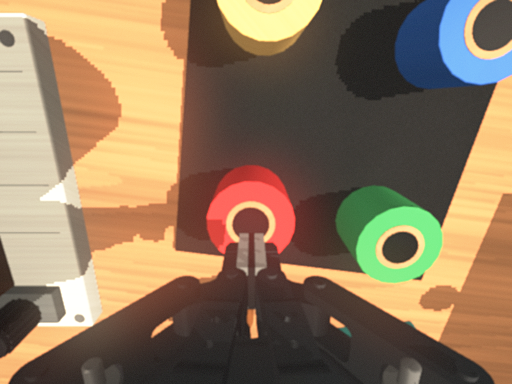

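The tips are over the red core and nothing is touching. I'll dwell here.

Emit:
{"fn": "drive_tool", "kwargs": {"rows": [{"travel": [0,0,0.004],"turn": 0},{"travel": [0,0,0.004],"turn": 0},{"travel": [0,0,0.004],"turn": 0},{"travel": [0,0,0.004],"turn": 0},{"travel": [0,0,0.004],"turn": 0},{"travel": [0,0,0.004],"turn": 0},{"travel": [0,0,0.004],"turn": 0},{"travel": [0,0,0.004],"turn": 0},{"travel": [0,0,0.004],"turn": 0},{"travel": [0,0,0.004],"turn": 0},{"travel": [0,0,0.004],"turn": 0},{"travel": [0,0,0.004],"turn": 0},{"travel": [0,0,0.004],"turn": 0},{"travel": [0,0,0.004],"turn": 0},{"travel": [0,0,0.004],"turn": 0},{"travel": [0,0,0.004],"turn": 0},{"travel": [0,0,0.004],"turn": 0},{"travel": [0,0,0.004],"turn": 0},{"travel": [0,0,0.004],"turn": 0},{"travel": [0,0,0.004],"turn": 0}]}}

```text
clock: 13.92
eef_pos: [0.5476, 0.2716, 0.0913]
eef_rot: [-0.0, -0.069, 0.998, 0.0]
ft_force: [0.0, -0.1, 0.5]
width: 0.0006
```

Emit:
{"fn": "drive_tool", "kwargs": {"rows": [{"travel": [0,0,0],"turn": 0},{"travel": [0,0,0],"turn": 0},{"travel": [0,0,0],"turn": 0},{"travel": [0,0,0],"turn": 0},{"travel": [0,0,0],"turn": 0},{"travel": [0,0,0],"turn": 0},{"travel": [0,0,0],"turn": 0},{"travel": [0,0,0],"turn": 0},{"travel": [0,0,-0.03],"turn": 0},{"travel": [0,0,-0.07],"turn": 0},{"travel": [0,0,-0.11],"turn": 0},{"travel": [0,0,-0.145],"turn": 0},{"travel": [0,0,-0.145],"turn": 0},{"travel": [0,0,-0.145],"turn": 0}]}}

```text
clock: 15.08
eef_pos: [0.5484, 0.2721, 0.2395]
eef_rot: [0.002, -0.069, 0.998, 0.002]
ft_force: [-0.1, 0.2, -1.5]
width: 0.0001
```

```bash
python3 - <<'E'
from h import *
from bench import manip
s=manip.observe(); print(s["eef_pos"],shift(s["eef_pos"],s["eef_rot"],[.5695,-.3445,.237])[0],s["joint_positions"])
E
```

```text
[0.54840468 0.27213858 0.23949484] [ 6.43655489e-02 -6.13637827e-01  2.67895505e-04] [ 7.87579520e-01  6.71849663e-02  1.02237369e-01  3.45180790e-04
 -1.60020499e+00 -2.21966803e+00]
```

Dwell on the red roll is done, at about 2.3 s or more. Next the die. The high travel crosses only the bed, with the knobs at 0.068 m well below.

Emit:
{"fn": "drive_tool", "kwargs": {"rows": [{"travel": [0.004,-0.04,0],"turn": 0},{"travel": [0.008,-0.08,0],"turn": 0},{"travel": [0.013,-0.12,0],"turn": 0},{"travel": [0.017,-0.16,0],"turn": 0},{"travel": [0.021,-0.2,0],"turn": 0},{"travel": [0.025,-0.24,0],"turn": 0},{"travel": [0.029,-0.28,0],"turn": 0},{"travel": [0.034,-0.32,0],"turn": 0},{"travel": [0.038,-0.36,0],"turn": 0},{"travel": [0.042,-0.4,0],"turn": 0},{"travel": [0.046,-0.44,0],"turn": 0},{"travel": [0.05,-0.48,0],"turn": 0},{"travel": [0.055,-0.52,0],"turn": 0},{"travel": [0.059,-0.56,0],"turn": 0},{"travel": [0.063,-0.6,0],"turn": 0},{"travel": [0.064,-0.614,0],"turn": 0},{"travel": [0.064,-0.614,0],"turn": 0},{"travel": [0.064,-0.614,0],"turn": 0},{"travel": [0.064,-0.614,0],"turn": 0}]}}

```text
clock: 16.67
eef_pos: [0.569, -0.3447, 0.2351]
eef_rot: [-0.001, -0.07, 0.998, 0.0]
ft_force: [-0.3, 1.4, -1.5]
width: 0.0003
```

```bash
python3 look.py 12
```

```text
[ 0.56903658 -0.34469726  0.2351239 ] [-7.30729223e-04 -6.95082414e-02  9.97580990e-01  4.88691519e-04] [-0.28371032  1.44177723 -1.46195085] 0.0003480549680522393
```

View pics/w12.png

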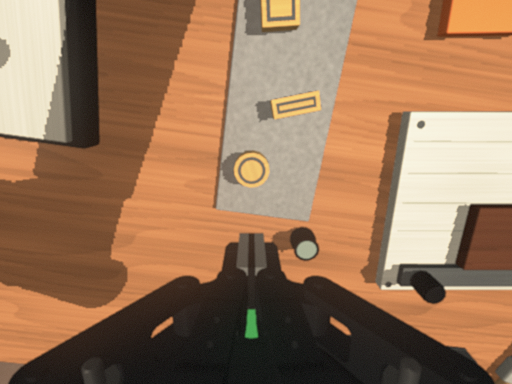

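```bash
python3 - <<'E'
from h import *
c=dict(np.load("w12.npz")); p=ray(c,(252,169.5),.03)[0]; print(p, shift(c["pos"],c["rot"],[p[0],p[1],.069])[0])
E
```

```text
[ 0.56728415 -0.34414432  0.03      ] [0.0014279  0.00061178 0.1661268 ]
```

Emit:
{"fn": "drive_tool", "kwargs": {"rows": [{"travel": [0,0,0.03],"turn": 0},{"travel": [0,0,0.065],"turn": 0},{"travel": [0,0,0.1],"turn": 0},{"travel": [0,0,0.13],"turn": 0},{"travel": [0,0,0.15],"turn": 0},{"travel": [0,0,0.16],"turn": 0},{"travel": [0,0,0.165],"turn": 0},{"travel": [0,0,0.165],"turn": 0},{"travel": [0,0,0.165],"turn": 0}]}}

```text
clock: 17.52
eef_pos: [0.57, -0.3454, 0.0732]
eef_rot: [0.001, -0.07, 0.998, -0.001]
ft_force: [0.8, 0.3, -0.0]
width: 0.0
```

```bash
python3 look.py 13; python3 -c "
import cv2;a=cv2.imread('pics/s13.png');cv2.imwrite('pics/s13z.png',cv2.resize(a[150:290,70:210],None,fx=4,fy=4))"
```

```text
[ 0.57004021 -0.34538252  0.07319944] [ 1.02639198e-03 -6.97336301e-02  9.97564896e-01 -6.67712198e-04] [ 0.79309075  0.31758305 -0.03158159] 3.7584684753839242e-06
```

View pics/s13z.png

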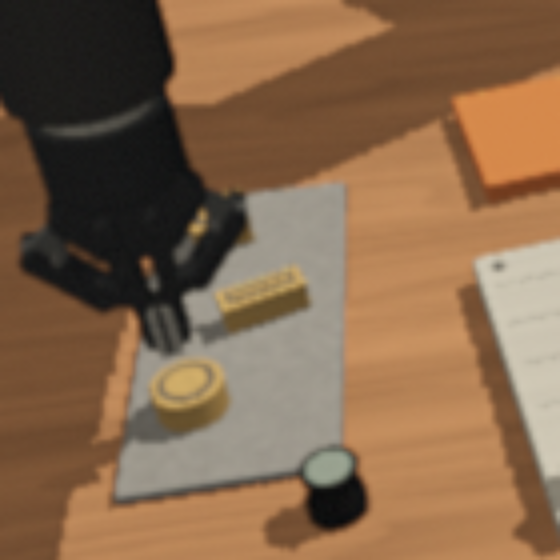

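View pics/w13.png

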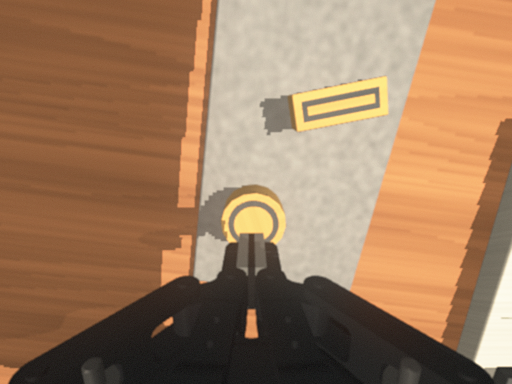

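The tips are above the middle of the round die and nothing is touching. I'll dwell, then retreat upward.

Emit:
{"fn": "drive_tool", "kwargs": {"rows": [{"travel": [0.001,0,0.003],"turn": 0},{"travel": [0.001,0,0.003],"turn": 0},{"travel": [0.001,0,0.003],"turn": 0},{"travel": [0.001,0,0.003],"turn": 0},{"travel": [0.001,0,0.003],"turn": 0},{"travel": [0.001,0,0.003],"turn": 0},{"travel": [0.001,0,0.003],"turn": 0},{"travel": [0.001,0,0.003],"turn": 0},{"travel": [0.001,0,0.003],"turn": 0},{"travel": [0.001,0,0.003],"turn": 0},{"travel": [0.001,0,0.003],"turn": 0},{"travel": [0.001,0,0.003],"turn": 0},{"travel": [0.001,0,0.003],"turn": 0},{"travel": [0.001,0,0.003],"turn": 0},{"travel": [0.001,0,0.003],"turn": 0},{"travel": [0.001,0,0.003],"turn": 0},{"travel": [0.001,0,0.003],"turn": 0},{"travel": [0.001,0,0.003],"turn": 0},{"travel": [0.001,0,0.003],"turn": 0},{"travel": [0.001,0,0.003],"turn": 0}]}}

```text
clock: 19.28
eef_pos: [0.5681, -0.3455, 0.0682]
eef_rot: [-0.0, -0.069, 0.998, 0.0]
ft_force: [0.0, -0.2, -0.3]
width: 0.0005
```

Emit:
{"fn": "drive_tool", "kwargs": {"rows": [{"travel": [0,0,0],"turn": 0},{"travel": [0,0,0],"turn": 0},{"travel": [0,0,0],"turn": 0},{"travel": [0,0,0],"turn": 0},{"travel": [0,0,0],"turn": 0},{"travel": [0,0,0],"turn": 0},{"travel": [0,0,0],"turn": 0},{"travel": [0,0,0],"turn": 0},{"travel": [0,0,-0.03],"turn": 0},{"travel": [0,0,-0.07],"turn": 0},{"travel": [0,0,-0.11],"turn": 0},{"travel": [0,0,-0.15],"turn": 0},{"travel": [0,0,-0.17],"turn": 0},{"travel": [0.04,0,-0.17],"turn": 0},{"travel": [0.08,0,-0.17],"turn": 0},{"travel": [0.11,0,-0.17],"turn": 0},{"travel": [0.11,0,-0.17],"turn": 0},{"travel": [0.11,0,-0.17],"turn": 0},{"travel": [0.11,0,-0.17],"turn": 0}]}}

```text
clock: 20.87
eef_pos: [0.4594, -0.3607, 0.2385]
eef_rot: [0.0, -0.069, 0.998, 0.0]
ft_force: [0.2, -0.4, -0.1]
width: -0.0001
```

```bash
python3 look.py 14; python3 - <<'E'
from h import *
from bench import cams
T=cams.read_camera("top"); T0=dict(np.load("top0.npz")); S0=dict(np.load("scene0.npz")); s=cv2.imread("pics/s14.png")
d=cv2.absdiff(s,S0["img"]).max(2); cv2.imwrite("pics/d14.png",np.hstack([s[140:290,80:420],cv2.cvtColor(d[140:290,80:420],cv2.COLOR_GRAY2BGR)*2]))
cv2.imwrite("pics/t14.png",T["img"])
E
```

```text
[ 0.45939037 -0.36069206  0.23850224] [ 3.34077666e-04 -6.92623521e-02  9.97598424e-01  1.97627841e-06] [ 0.19849866 -0.38467402 -0.14556683] -5.024644483681393e-05
```

View pics/d14.png

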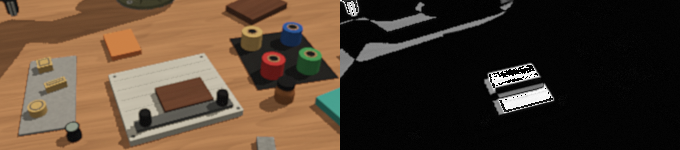

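View pics/t14.png

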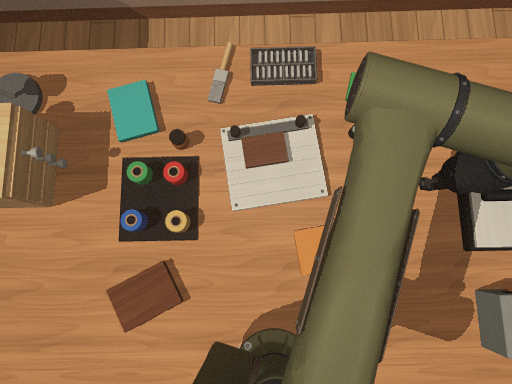

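The scene difference image shows that only the lid and the arm's shadow changed; the rolls, dies, jar and loupe show no change. In the top view the lid, at (265,149), still sits against the guide. The tool is clear of everything at z = 0.24.

```bash
python3 -c "
from bench import order; print(order.close_job())"
```

```text
the job is handed in; nothing more can be done
None
```

The job is handed in at about 21 s on the robot clock; the hand-in gives no verdict.

- **Lid:** I pushed it along the bed with two fingertips on its near edge until it stopped hard against the guide at about 12 N, then backed off before lifting the tool.
- **Lid check:** In the wrist camera its near edge is 114.1–114.7 mm from the bed's near edge (115 nominal), turned 0.1–0.2° or less to it. The first reading came out at 109 mm because I had used the top-edge height for what is the lid's bottom edge. A fit of the lid's far edge was off by about 0.4°, but the other edges agreed.
- **Pointing:** I held over the red roll and then over the round die for more than 2 s each. By my measurements the tool was 3 mm or less off centre, with the fingertips about 25 mm above the top.
- **Everything else:** The last scene picture shows no change to the rolls, dies, jar or loupe; only the lid moved, along with the arm's shadow. The arm finished clear, with the tool 0.24 m up. I compared the scene images by eye and did not measure each object's shift in millimetres.

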